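# Set the wax warmer's worn heat dial by counting its clicks

## Task

Set the heat dial on the wax warmer for the soft wax: its printed numbers have worn away, so turn the dial anticlockwise all the way back until you feel its off stop, then turn it clockwise exactly five clicks from there, leave it resting in that fifth click and let go. Do not shift or knock over any of the things standing about.

Things in the scene. Friction and masses are not known exactly. Their poses are not given: they have to be found in the camera images.
- dial_centre (a point): Centre of the black heat dial of the wax warmer, on its axis and half-way up. The dial is a round plastic knob, 40 mm across (43 mm over its fine ribs, all alike), 26 mm tall, with a bright disc on top and no pointer or mark. The frame does not turn with the dial: z points along the dial's axis, out of the sloping panel (up and to the warmer's front), x up the slope, y level.
- dial (a joint): Angle of the heat dial, rad: 0 at off, growing clockwise (seen facing the panel). Ten positions, off and nine clicks, 30 degrees (0.524) apart; rigid stops 0.04 beyond off and beyond the ninth. A sprung ball holds each: leaving one takes about 0.2 N m, falling to nothing half-way, then it snaps on into the next; let go, it settles in the nearest one within 0.05. Starts two to six clicks up.
- fascia: Flat rose-coloured control panel of the warmer, fixed to it, sloping 30 degrees from level, 172 mm wide (y) and 98 mm from lower to upper edge (x), with the dial standing square on its middle. Origin on the dial's axis, 15 mm below dial_centre and 1.5 mm under the panel's face; axes as dial_centre. The red pilot lamp near a corner stands only 3 mm proud.
- warmer: White wax warmer, fixed, 190 mm wide (y), 260 mm deep (x); origin at the centre of its underside, x from its low sloping front to its back. The flat top behind the panel is 93 mm high, starts 50 mm behind the dial's axis and carries a 132 mm wide metal pot with an amber lid, the pot's centre 130 mm behind the dial, 141 mm high at the lid's knob.
- deodorant: Red deodorant stick standing upright beside the warmer on its right (-y) side, oval, 34 by 61 mm, 112 mm tall; origin at the centre of its underside. Loose, leave it alone.
- polish: Nail polish bottle standing beside the warmer on its left (+y) side: round glass, 32 mm across, with a tall black cap, 73 mm tall in all; origin at the centre of its underside. Loose, leave it alone.
- wax_jar: Lilac jar of wax beads with a white cap standing in front of the warmer towards the left, 68 mm across, 75 mm tall; origin at the centre of its underside. Loose, leave it alone.
- hedgehog: White ceramic hedgehog ring holder, about 85 mm long (x), 58 mm wide, 72 mm tall, towards the right side; origin at the centre of its underside. Loose, leave it alone.
- hair_pick: Dark wooden hair pick lying flat towards the left side, 190 mm long (x), 66 mm wide, 8 mm thick; origin under its head. Loose, leave it alone.
- cream_jar: Small white cream jar with a brass lid towards the left side, 60 mm across, 42 mm tall; origin at the centre of its underside. Loose, leave it alone.
- pocket_mirror: Round pink hand mirror lying face up towards the right side, 100 mm across and 10 mm thick with a 95 mm handle along its -x; origin under the centre of its disc. Loose, leave it alone.

How it is judged:
By the outcome, as a careful person would: the job done as asked, in the order asked, and still so for the second after the job is handed in, with the robot touching nothing.
It also fails if it takes over 72 s, if anything falls off the work surface, if the arm or the gripper's body presses on something with over 40 N, if the wrist force passes 120 N, or if a joint passes its speed limit or range.

## Robot

A 7-joint arm with a two-finger parallel gripper is mounted at the origin on the work surface. World frame = base frame: x ahead of the robot, y to its left, z up, the work surface at z = 0. Lengths are in m, angles in rad, forces in N, time in s.
With the tool pointing down it reaches from about 0.425 to 0.875 m from the base axis. Payload 8.4 kg.
Tool frame: the origin (TCP) lies at the very end of the fingers, on their centre line; the grasp point (between the pads) lies 19 mm behind it; z points along the fingers, y is the direction in which the jaws open and shut (so a half turn about z gives the same grasp; the last joint's range is limited). The gripper opens to 87 mm and grips with 3 to 60 N. Pads are 19 mm wide; open, the fingers measure 117 mm over their backs; the gripper's body (75 mm by 190 mm) begins 51 mm behind the grasp point.
Start: joints at [1.218, 0.333, 0.04, 1.465, -0.013, 1.343, -0.059], TCP at [0.163, -0.629, 0.187] pointing down, gripper open.
Joint ranges: [-2.58, 2.58], [-0.38, 2.09], [-1.3, 1.39], [0.25, 2.4], [-1.5, 4.64], [0.08, 2.09], [-2.65, 2.65]. Speed limits (rad/s): [2.22, 2.22, 2.79, 2.79, 3.14, 3.14, 3.14].

## Interface

Orientations are given as a unit quaternion [w, x, y, z].
In Python, from cell import ctrl, snapshot, look_for, silhouettes, tip_of gives the robot as it stands.
- The arm moves only by the tool send_rows, never from a script. Its argument "increments" is a list of rows, each a list of 5 numbers: the opening, from 0 (shut) to 1 (fully open), then the shift along the tool's x, y, z in mm, then the turn about the tool's z in rad. A call has 1 to 10 rows; each row is the pose to reach, as a shift and turn from the pose commanded when the call began, along the tool's axes at that moment; what a row does not reach only later rows make up. A row lasts 1/10 s, in which the tool goes at most 50 mm and 8.59 degrees, less where a joint would pass 70% of its speed; a pose out of reach is approached as far as the arm can. A call with a gripper value outside its range is refused whole. The fingers move at their own pace and stop on an object; "squeeze" is the grip in N (left out, the last holds). Time passes only in rows, so rows that repeat a pose let the fingers close. It gives the time, the measured TCP pose, the force and the opening at its end, in the units of the state.
- ctrl.read_state(): the state, without advancing time (a new reading comes with each control period).
- snapshot(name): name is "scene" or "top"; returns a dict with "frame" (480x640x3 uint8, red, green, blue), "fov_y" (degrees; the focal length in pixels is half the picture's height over the tangent of half this angle, whatever the lens; pixels are square), "cx", "cy" (the principal point, pixels), "rvec" (rotation vector, rad) and "tvec" (3), from world to camera coordinates, as OpenCV has them. Camera axes: x right, y down, z forward; pixel columns grow to the right and rows downward; lengths in m; the calibration is good to about 2 mm. A picture is of the moment at which its call begins. There is no depth.
- ctrl.finish_job(): hands the job in, once; it reports no verdict.
Trained networks look in a picture, given as the dict that the camera call returned (one of the last four; its "shot" number tells which), for a name from the list of things; names that differ only in an ending like _2 or _b are one class to them, and where a whole thing is asked for, a point or a joint stands for the part that bears it (a point fixed in the world has none). Each returns a list of dicts, best first, with "score" (0 to 1); they miss things now and then, are a little off and sometimes report something else, mostly with a low value. They report only what shows in the picture. A call takes as long as a camera call.
- look_for(picture, target): "extent" ([left, top, right, bottom] in pixels, round what is visible of it).
- silhouettes(picture, target): "mask" (480x640 bool, what is visible of it) and "extent" ([left, top, right, bottom] in pixels, round what is visible of it).
- tip_of(picture, target): "pixel" ([row, column] in pixels: a listed point, or the origin of a listed thing).
The state is a dict: "clock": time; "q": joint angles; "joint_velocities": joint speeds; "joint_efforts": joint torques, N m; "ee_pos": TCP position; "ee_rot": TCP orientation; "ft_force": force on the tool from outside, world axes, zero at the start; "torque": the same for the moment, N m; "opening": finger opening in m.
Only numpy, scipy, OpenCV 4.12 (cv2) and the standard library are available. Lean on these libraries where they do the work, as an engineer would, in place of code of your own. Each camera call takes 0.05 s, during which the arm holds its last target. There are 200 camera calls.

## Working session

There is one attempt and no reset: what is moved stays moved. The work goes in short steps, Python scripts to look and compute and a tool call to move; the robot and the scene stay as the last step left them, time stands still between calls to the robot, and variables do not carry over. Pictures are saved under pics/ and viewed, about 8 in all and at most 12, crops included, and the job is handed in when it is done.

Besides the shell and the picture viewer there is one more tool, called as name(argument=value, ...) on one line, values as JSON. send_rows: Moves the arm, as the interface text tells. Its arguments: {"type":"object","properties":{"increments":{"type":"array"},"squeeze":{"type":"number"}},"required":["increments"]}

```bash
ls; mkdir -p pics
cat > h.py <<'E'
import numpy as np, cv2
from cell import ctrl, snapshot, look_for, silhouettes, tip_of
def cam(p):
    f=240/np.tan(np.radians(p["fov_y"])/2)
    K=np.array([[f,0,p["cx"]],[0,f,p["cy"]],[0,0,1.]])
    R=cv2.Rodrigues(np.array(p["rvec"],float))[0]; t=np.array(p["tvec"],float).ravel()
    return K,R,t
def ray(p,rc):
    K,R,t=cam(p); d=R.T@np.linalg.inv(K)@np.array([rc[1],rc[0],1.]); return -R.T@t,d/np.linalg.norm(d)
def proj(p,X):
    K,R,t=cam(p); c=(np.atleast_2d(X)@R.T+t)@K.T; return c[:,:2]/c[:,2:]
def atz(p,rc,z):
    o,d=ray(p,rc); return o+d*(z-o[2])/d[2]
def tri(ps,rcs):
    A=np.zeros((3,3));b=np.zeros(3)
    for p,rc in zip(ps,rcs):
        o,d=ray(p,rc);M=np.eye(3)-np.outer(d,d);A+=M;b+=M@o
    X=np.linalg.solve(A,b)
    return X,[np.linalg.norm((np.eye(3)-np.outer(d,d))@(X-o)) for o,d in (ray(p,rc) for p,rc in zip(ps,rcs))]
def save(p,n): cv2.imwrite(f"pics/{n}.png",p["frame"][:,:,::-1])
E
python3 - <<'E'
from h import *
s=snapshot("scene");t=snapshot("top");save(s,"s1");save(t,"t1")
print(ctrl.read_state())
for p in(s,t): print(p["fov_y"],p["cx"],p["cy"],"cam",ray(p,(240,320)))
for n in ["dial_centre","fascia","warmer","deodorant","polish","wax_jar","hedgehog","hair_pick","cream_jar","pocket_mirror"]:
    a=tip_of(s,n);b=tip_of(t,n)
    print(n,[(x["pixel"],round(x["score"],2)) for x in a[:2]],[(x["pixel"],round(x["score"],2)) for x in b[:2]], tri([s,t],[a[0]["pixel"],b[0]["pixel"]]) if a and b else (atz(t,b[0]["pixel"],0) if b else None))
E
```

```text
pics
{'clock': 0.1, 'q': array([ 1.21779828,  0.33382577,  0.03984834,  1.4661965 , -0.01339464,
        1.34329187, -0.05850134]), 'joint_velocities': array([ 0.0004658 , -0.00266818,  0.00101247, -0.00333087, -0.00110802,
        0.003062  ,  0.00095938]), 'joint_efforts': array([ 4.18120762e-03, -6.57806969e+01,  1.34036120e+00, -4.04708505e+01,
       -5.96297882e-02,  4.10374836e-02,  6.96000006e-05]), 'ee_pos': array([ 0.16306706, -0.62871609,  0.18615057]), 'ee_rot': array([-7.14662022e-04,  9.91958369e-01,  1.26562491e-01, -1.38400098e-04]), 'ft_force': array([ 0.22902887, -0.56445658, -1.14645752]), 'torque': array([ 0.03560888,  0.00955234, -0.01760326]), 'opening': 0.08699661709109548}
57.7483644321497 319.3348977633251 256.9208904281124 cam (array([1.21984691, 0.15825647, 0.80018389]), array([-0.73978621, -0.16753653, -0.65165012]))
47.29489393137236 323.616345666546 242.90989048883768 cam (array([ 0.31450696, -0.03163538,  1.44792364]), array([ 0.13377985,  0.00793923, -0.99097927]))
dial_centre [([298.6, 342.2], 0.76)] [([205.4, 290.9], 0.64)] (array([0.58793708, 0.0570
[... 1065 characters left out ...]
6.6], 0.94)] [([277.3, 461.5], 0.57)] (array([ 0.40835365, -0.40019213, -0.00235237]), [np.float64(0.0077063448265617274), np.float64(0.007706344826561662)])
hair_pick [([270.1, 483.3], 0.92)] [([303.3, 166.7], 0.65)] (array([ 0.34804884,  0.38961136, -0.00160725]), [np.float64(0.0038370635389184324), np.float64(0.0038370635389184437)])
cream_jar [([338.6, 535.8], 0.57)] [([229.8, 125.3], 0.8)] (array([ 0.54548519,  0.49878753, -0.00434564]), [np.float64(0.00304098618680733), np.float64(0.0030409861868071976)])
pocket_mirror [([246.0, 141.8], 0.8)] [([265.9, 512.5], 0.57)] (array([ 0.43382946, -0.52898668,  0.00304216]), [np.float64(0.0015858902922190985), np.float64(0.0015858902922191252)])
```

View pics/s1.png

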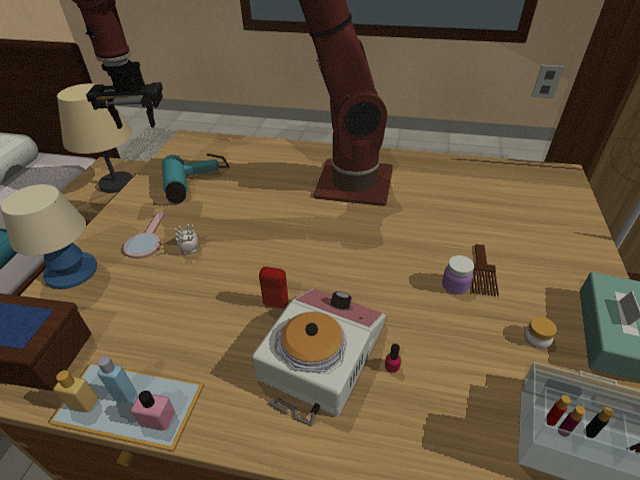

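View pics/t1.png

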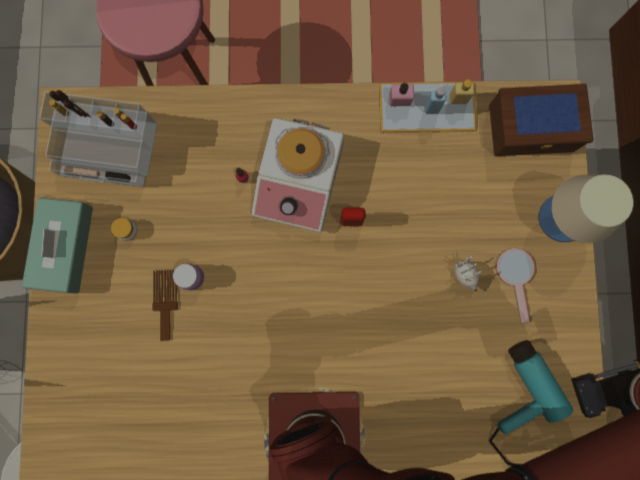

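Scene: the warmer's low front faces the robot, with the dial near (290,205) in top. The red deodorant is at (352,216) just right of it, the polish is at (241,175), and the pot is behind. Next I'll fit the panel pose.

```bash
cat > fit.py <<'E'
from h import *
from scipy.optimize import least_squares
s=snapshot("scene");t=snapshot("top")
obs=[]
for p in (s,t):
    m=silhouettes(p,"fascia"); d=silhouettes(p,"dial")
    print([x["score"] for x in m[:2]],[(x["score"],x["extent"]) for x in d[:2]])
    M=m[0]["mask"].astype(np.uint8)
    c=max(cv2.findContours(cv2.morphologyEx(M,cv2.MORPH_CLOSE,np.ones((5,5))),0,2)[0],key=cv2.contourArea)
    h=cv2.convexHull(c); q=h
    for e in range(1,30):
        q=cv2.approxPolyDP(h,e,True)[:,0]
        if len(q)<=4: break
    print(q.tolist()); obs.append((p,q.astype(float)))
c30,s30=np.cos(np.pi/6),.5
def frame(v):
    x,y,z,a=v; w=np.array([np.cos(a),np.sin(a),0]); Y=np.array([-np.sin(a),np.cos(a),0]); u=np.array([0,0,1.])
    return np.array([x,y,z]), w*c30+u*s30, Y, u*c30-w*s30   # dial centre, x,y,z
def corners(v):
    D,X,Y,Z=frame(v); F=D-13.5e-3*Z
    return np.array([F+a*.049*X+b*.086*Y for a in(1,-1) for b in(1,-1)])
def res(v,ob=obs):
    r=[]
    for p,q in ob:
        for P in proj(p,corners(v)):
            d=q-P; r+=list(d[np.argmin((d**2).sum(1))])
    return np.array(r)
for ob in (obs,obs[:1],obs[1:]):
    f=least_squares(lambda v:np.r_[res(v,ob),(v[2]-.080)/.001*(len(ob)==1)],[.588,.057,.08,-.25],loss="soft_l1")
    print("D,yaw",f.x.round(4),"rms px",np.sqrt(np.mean(res(f.x,ob)**2)).round(2),res(f.x,ob).round(1))
    D=f.x[:3]
    for p in(s,t): print("dial proj",proj(p,[D])[0], tip_of(p,"dial_centre")[0]["pixel"][::-1])
E
python3 fit.py
```

```text
[] [(0.83, [330.9, 293.1, 350.5, 309.3])]Traceback (most recent call last):
  File "fit.py", line 8, in <module>
    M=m[0]["mask"].astype(np.uint8)
      ~^^^
IndexError: list index out of range
```

```bash
python3 - <<'E'
s=open('fit.py').read()
s=s.replace('''s=snapshot("scene");t=snapshot("top")
''','').replace('''for p in (s,t):
    m=silh''','''P=[]
for n in ("scene","top"):
    for k in range(4):
        p=snapshot(n)
        if silhouettes(p,"fascia") and silhouettes(p,"dial"): break
    P.append(p)
    m=silh''',1).replace("c30,s30=","s,t=P\nc30,s30=").replace('''tip_of(p,"dial_centre")[0]["pixel"][::-1]''','''[x["pixel"][::-1] for x in tip_of(p,"dial_centre")[:1]]''')
open('fit.py','w').write(s)
E
python3 fit.py
```

```text
[0.9] [(0.62, [329.5, 293.5, 350.2, 313.3]), (0.53, [441.5, 257.4, 473.6, 293.5])]
[[296, 298], [343, 291], [381, 314], [366, 325]]
[0.85] [(0.77, [282.1, 197.7, 296.0, 217.6])]
[[260, 179], [324, 194], [318, 227], [256, 214]]
D,yaw [ 0.5897  0.0571  0.074  -0.2397] rms px 4.82 [ -2.5  -1.8   1.5  -2.2   0.2   0.9 -16.5   8.5  -0.3   0.4  -2.2   0.6
   1.2  -0.2  -0.9  -1.7]
dial proj [339.69301928 301.15727912] [[339.9, 299.1]]
dial proj [289.04306078 205.5688425 ] [[288.5, 207.8]]
D,yaw [ 0.5932  0.0553  0.0799 -0.2595] rms px 6.71 [ -0.8  -1.6   2.9  -0.7   0.9   0.9 -15.9   9.7]
dial proj [338.63549711 300.39844029] [[339.9, 299.1]]
dial proj [289.60079314 203.76756564] [[288.5, 207.8]]
D,yaw [ 0.5888  0.0583  0.0799 -0.2371] rms px 1.16 [ 0.5  0.5 -1.7  0.8  1.9 -0.2 -0.5 -1.6]
dial proj [340.32724065 299.12681057] [[339.9, 299.1]]
dial proj [288.43674935 205.49360025] [[288.5, 207.8]]
```

send_rows(increments=[[0.66,0,0,-40,0],[0.66,20,-20,-70,0],[0.66,50,-48,-70,0.05],[0.66,85,-82,-70,0.1],[0.66,120,-115,-70,0.15],[0.66,155,-149,-70,0.2],[0.66,190,-183,-70,0.25],[0.66,225,-216,-70,0.3],[0.66,260,-250,-70,0.35],[0.66,295,-284,-70,0.4]])

```text
clock: 3.25
ee_pos: [0.3781, -0.2784, 0.2573]
ee_rot: [0.0, 0.997, -0.074, 0.0]
ft_force: [2.0, -0.4, -0.5]
opening: 0.0574
```

```bash
cat > go.py <<'E'
from h import *
from scipy.spatial.transform import Rotation as Ro
import sys
D=np.array([.589,.058,.0795]); yaw=-.237
st=ctrl.read_state(); w,x,y,z=st["ee_rot"]; R=Ro.from_quat([x,y,z,w]).as_matrix()
xw=np.array([np.cos(yaw),np.sin(yaw),0])
T=D-.003*xw
az=np.arctan2(R[1,0],R[0,0])
print("t",round(st["clock"],2),"pos",st["ee_pos"].round(4),"q",st["q"].round(2),"open",round(st["opening"],4))
print("tool shift mm to T:",(R.T@(T-st["ee_pos"])*1e3).round(1),"turn to yaw:",round(az-yaw,3))
Z=np.array([0,0,1])*np.cos(np.pi/6)-xw*.5
M=st["torque"]; F=st["ft_force"]; 
print("F",F.round(2),"F tool",(R.T@F).round(2),"M",M.round(3),"M about dial axis",round(M@Z,3), "M+rxF",round((M+np.cross(st["ee_pos"]-D,F))@Z,3))
E
python3 go.py
```

```text
t 3.25 pos [ 0.3781 -0.2784  0.2573] q [ 0.82 -0.05 -0.27  1.76 -0.01  1.43 -1.16] open 0.0574
tool shift mm to T: [ 155.7 -364.2  177.7] turn to yaw: 0.089
F [ 2.   -0.38 -0.45] F tool [2.04 0.08 0.45] M [ 0.034  0.006 -0.037] M about dial axis -0.048 M+rxF 0.528
```

send_rows(increments=[[0.66,16,-38,0,0.02],[0.66,32,-76,0,0.04],[0.66,48,-114,0,0.06],[0.66,64,-152,0,0.09],[0.66,84,-200,0,0.09],[0.66,104,-246,20,0.09],[0.66,125,-292,50,0.09],[0.66,142,-334,80,0.09],[0.66,156,-364,110,0.09],[0.66,156,-364,120,0.09]])

```text
clock: 4.25
ee_pos: [0.5848, 0.062, 0.1345]
ee_rot: [-0.001, 0.993, -0.115, -0.001]
ft_force: [0.7, 0.4, 0.2]
opening: 0.0575
```

```bash
python3 go.py
python3 - <<'E'
from h import *
for n in("scene","top"):
    p=snapshot(n); u=proj(p,[[.589,.058,.0795]])[0]; x,y=int(u[0]),int(u[1])
    c=p["frame"][y-60:y+60,x-80:x+80,::-1]; cv2.imwrite(f"pics/c_{n}.png",cv2.resize(c,None,fx=2.5,fy=2.5))
a=np.hstack([cv2.imread("pics/c_scene.png"),cv2.imread("pics/c_top.png")]); cv2.imwrite("pics/c1.png",a)
E
```

```text
t 4.25 pos [0.5848 0.062  0.1345] q [ 0.35  0.31 -0.63  1.66  0.19  1.24 -2.13] open 0.0575
tool shift mm to T: [ 2.1  3.  55. ] turn to yaw: 0.006
F [0.72 0.38 0.24] F tool [ 0.61 -0.53 -0.24] M [ 0.067  0.049 -0.046] M about dial axis -0.067 M+rxF -0.056
```

View pics/c1.png

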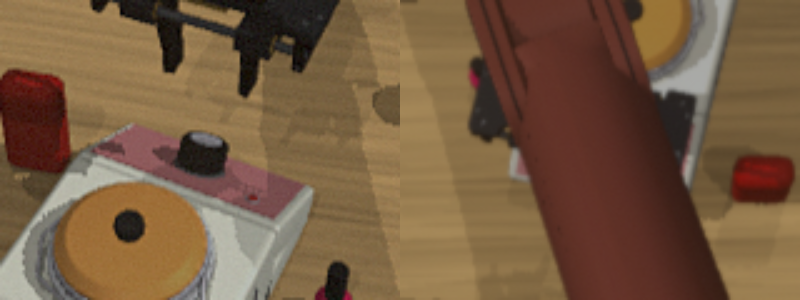

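send_rows(increments=[[0.66,1,1,10,0.1],[0.66,1,1,20,0.2],[0.66,1,1,28,0.3],[0.66,1,1,30,0.34],[0.66,1,1,30,0.34],[0.66,1,1,30,0.34]], squeeze=25)

```text
clock: 4.95
ee_pos: [0.586, 0.0547, 0.1083]
ee_rot: [0.0, 0.959, -0.284, 0.001]
ft_force: [0.8, -0.2, -0.0]
opening: 0.0576
```

```bash
python3 go.py
```

```text
t 4.95 pos [0.586  0.0547 0.1083] q [ 0.31  0.32 -0.57  1.7   0.18  1.18 -2.46] open 0.0576
tool shift mm to T: [-2.2 -3.4 28.8] turn to yaw: -0.339
F [ 0.76 -0.17 -0.04] F tool [ 0.73 -0.27  0.04] M [0.088 0.042 0.   ] M about dial axis -0.038 M+rxF -0.035
```

send_rows(increments=[[0.66,-2.2,-3.4,6,0],[0.66,-2.2,-3.4,12,0],[0.66,-2.2,-3.4,18,0],[0.66,-2.2,-3.4,24,0],[0.66,-2.2,-3.4,28.5,0],[0.66,-2.2,-3.4,28.5,0]])

```text
clock: 5.55
ee_pos: [0.585, 0.0599, 0.0775]
ee_rot: [0.0, 0.959, -0.284, -0.001]
ft_force: [0.0, -0.6, 0.1]
opening: 0.0574
```

```bash
python3 go.py;  python3 - <<'E'
from h import *
p=snapshot("scene"); u=proj(p,[[.589,.058,.0795]])[0]; x,y=int(u[0]),int(u[1])
cv2.imwrite("pics/c2.png",cv2.resize(p["frame"][y-45:y+45,x-60:x+60,::-1],None,fx=5,fy=5))
E
```

```text
t 5.55 pos [0.585  0.0599 0.0775] q [ 0.29  0.35 -0.57  1.73  0.2   1.13 -2.48] open 0.0574
tool shift mm to T: [ 1.6  0.4 -2. ] turn to yaw: -0.339
F [ 0.05 -0.63  0.08] F tool [ 0.38  0.5  -0.08] M [ 0.09   0.009 -0.006] M about dial axis -0.047 M+rxF -0.045
```

View pics/c2.png

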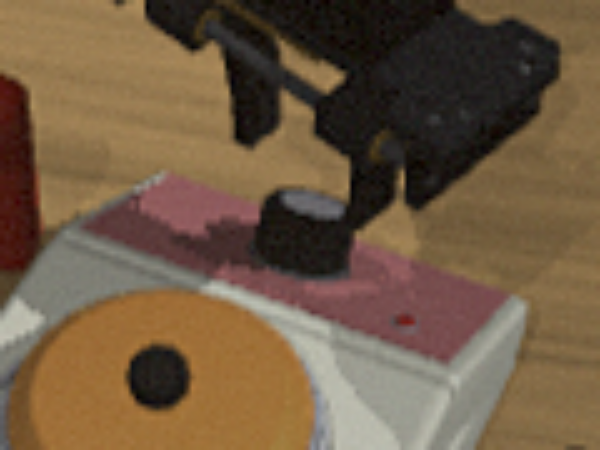

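Run:
```python
from h import *
from scipy.spatial.transform import Rotation as Ro
p=snapshot("scene"); st=ctrl.read_state(); w,x,y,z=st["ee_rot"]; R=Ro.from_quat([x,y,z,w]).as_matrix(); E=st["ee_pos"]
D=np.array([.589,.058,.0795]); o=proj(p,[D])[0]; o=np.array([int(o[0])-60,int(o[1])-45])
im=cv2.resize(p["frame"][o[1]:o[1]+90,o[0]:o[0]+120,::-1],None,fx=6,fy=6)
def dot(X,c): 
    u=(proj(p,[X])[0]-o+.5)*6; print(c,u.round()); cv2.circle(im,tuple(int(v) for v in u),4,c,-1)
dot(E,(0,255,0)); dot(D,(255,255,0))
for s in(-1,1):
    for q in (.0287,.0437): dot(E+R@[0,s*q,0],(0,255,255)); 
a=-.237;xw=np.array([np.cos(a),np.sin(a),0]);X=xw*.866+[0,0,.5];Y=np.array([-np.sin(a),np.cos(a),0]);Z=np.cross(X,Y)
for i in(-1,1):
    for j in(-1,1): dot(D-.0135*Z+i*.049*X+j*.086*Y,(255,0,255))
for k in np.linspace(0,6.28,16): dot(D+.013*Z+.02*(np.cos(k)*X+np.sin(k)*Y),(0,0,255))
cv2.imwrite("pics/c3.png",im)
```

```text
(0, 255, 0) [371. 271.]
(255, 255, 0) [364. 275.]
(0, 255, 255) [429. 312.]
(0, 255, 255) [461. 334.]
(0, 255, 255) [315. 230.]
(0, 255, 255) [286. 210.]
(255, 0, 255) [199. 206.]
(255, 0, 255) [612. 346.]
(255, 0, 255) [ 92. 269.]
(255, 0, 255) [539. 428.]
(0, 0, 255) [353. 256.]
(0, 0, 255) [375. 262.]
(0, 0, 255) [397. 264.]
(0, 0, 255) [414. 263.]
(0, 0, 255) [424. 258.]
(0, 0, 255) [424. 250.]
(0, 0, 255) [416. 241.]
(0, 0, 255) [400. 233.]
(0, 0, 255) [379. 226.]
(0, 0, 255) [357. 222.]
(0, 0, 255) [338. 221.]
(0, 0, 255) [324. 224.]
(0, 0, 255) [318. 230.]
(0, 0, 255) [321. 238.]
(0, 0, 255) [334. 248.]
(0, 0, 255) [353. 256.]
```

View pics/c3.png

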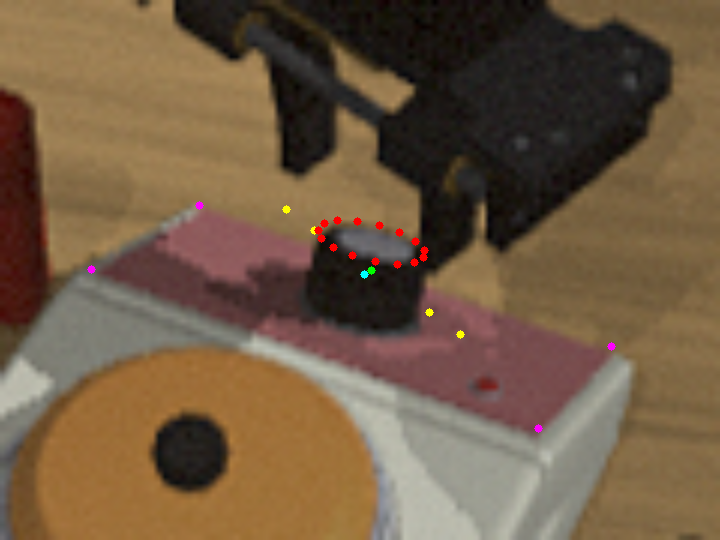

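The panel and dial-top outlines fit, but the seen fingertips, (300,170) and (447,270) in the crop, sit about 50 crop px above their predicted spots. I'll check this against the start picture.

Run:
```python
from h import *
from scipy.spatial.transform import Rotation as Ro
p=snapshot("scene"); im=cv2.imread("pics/s1.png")
def tips(E,q,h):
    w,x,y,z=q; R=Ro.from_quat([x,y,z,w]).as_matrix(); return proj(p,[E]+[E+R@[0,s*(h+.0075),0] for s in(-1,1)])
S=tips(np.array([.16306706,-.62871609,.18615]),[-7e-4,.99196,.12656,-1.4e-4],.0435)
o=np.array([70,30]); a=cv2.resize(im[30:150,70:190],None,fx=4,fy=4)
for u in S: cv2.circle(a,tuple(int(v) for v in (u-o+.5)*4),3,(0,255,255),-1)
t=snapshot("top"); st=ctrl.read_state(); print(st["ee_pos"])
u=proj(t,[st["ee_pos"]])[0].astype(int); b=cv2.resize(t["frame"][u[1]-40:u[1]+40,u[0]-26:u[0]+26,::-1],(312,480))
cv2.imwrite("pics/c4.png",np.hstack([a,b])); print(S)
```

```text
[0.58578723 0.06010514 0.07874048]
[[139.15578572 137.08673498]
 [156.31286152 136.43359787]
 [121.97254917 137.74086797]]
```

View pics/c4.png

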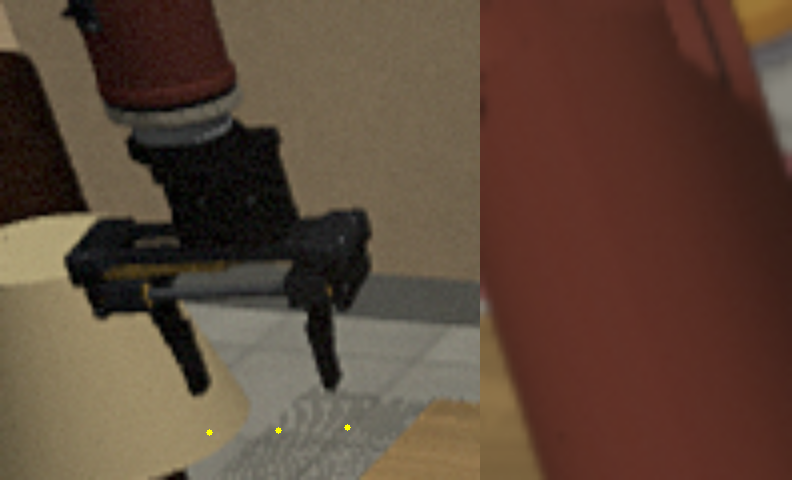

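send_rows(increments=[[0.55,0,0,0,0],[0.5,0,0,0,0],[0.45,0,0,0,0],[0.42,0,0,0,0],[0.42,0,0,0,0]], squeeze=5)

```text
clock: 6.25
ee_pos: [0.5856, 0.0601, 0.0785]
ee_rot: [-0.0, 0.959, -0.284, -0.0]
ft_force: [-0.5, -0.2, -0.6]
opening: 0.0376
```

```bash
python3 go.py
```

```text
t 6.25 pos [0.5856 0.0601 0.0785] q [ 0.29  0.35 -0.57  1.73  0.2   1.13 -2.48] open 0.0376
tool shift mm to T: [ 1.2  0.9 -1. ] turn to yaw: -0.339
F [-0.53 -0.18 -0.59] F tool [-0.34  0.44  0.59] M [0.076 0.073 0.006] M about dial axis -0.023 M+rxF -0.021
```

Run:
```python
from h import *
p=snapshot("scene"); save(p,"s5")
for nm,E,d in(("start",[.16307,-.62872,.18615],[-3,-10.75]),("now",[.585,.0599,.0775],[0,-8.5])):
    E=np.array(E); J=np.array([proj(p,[E+e])[0]-proj(p,[E])[0] for e in np.eye(3)*.01])
    print(nm,"px per 10mm x,y,z:",J.round(2).tolist()," z-only lstsq mm",(10*(J[2]@d)/(J[2]@J[2])).round(1))
from scipy.spatial.transform import Rotation as Ro
st=ctrl.read_state(); w,x,y,z=st["ee_rot"]; R=Ro.from_quat([x,y,z,w]).as_matrix(); E=st["ee_pos"]
o=proj(p,[E])[0].astype(int)-[50,45]; im=cv2.resize(p["frame"][o[1]:o[1]+70,o[0]:o[0]+100,::-1],None,fx=8,fy=8)
for dz,c in((0,(0,255,255)),(.02,(0,255,0)),(.03,(255,255,0))):
  for s in(-1,1):
    pts=[E+R@[sx*.0095,s*(st["opening"]/2),0]+[0,0,dz] for sx in(-1,1)]
    for u in proj(p,pts): cv2.circle(im,tuple(int(v) for v in (u-o+.5)*8),4,c,-1)
cv2.imwrite("pics/c5.png",im)
```

```text
start px per 10mm x,y,z: [[-1.69, 1.59], [3.05, 0.28], [-1.01, -3.09]]  z-only lstsq mm 34.3
now px per 10mm x,y,z: [[-0.79, 3.36], [4.47, 0.66], [0.08, -3.04]]  z-only lstsq mm 27.9
```

View pics/c5.png

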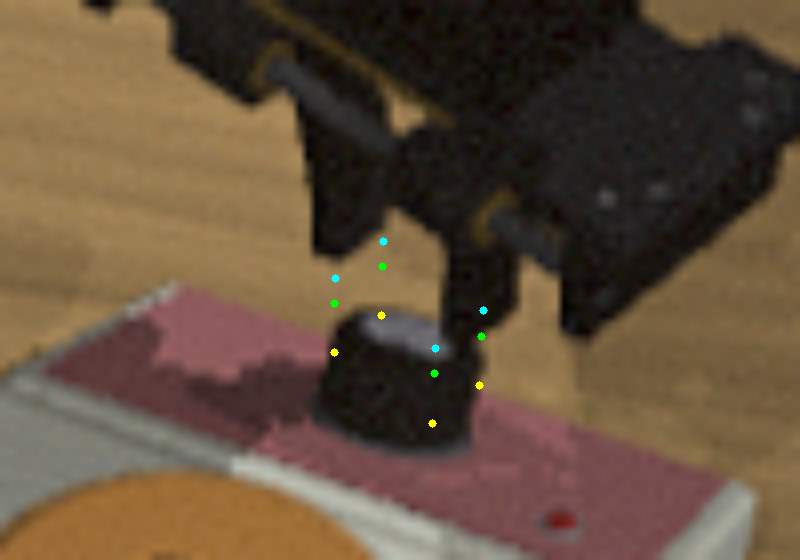

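The gripper closed to 37.6 mm without meeting the dial. So the real fingertips sit higher than reported: both pictures fit an offset of about 35 mm along the tool axis, with little sideways. I'll descend in steps, watching the force.

send_rows(increments=[[0.6,0,0,0,0],[0.75,0,0,0,0],[0.75,1,1,0,0],[0.75,1,1,5,0],[0.75,1,1,10,0],[0.75,1,1,15,0],[0.75,1,1,20,0],[0.75,1,1,24,0],[0.75,1,1,26,0],[0.75,1,1,26,0]])

```text
clock: 7.3
ee_pos: [0.5856, 0.0587, 0.0521]
ee_rot: [0.0, 0.959, -0.284, -0.0]
ft_force: [0.4, -0.0, -0.8]
opening: 0.0653
```

```bash
python3 go.py
cat > view.py <<'E'
from h import *
import sys
from scipy.spatial.transform import Rotation as Ro
p=snapshot("scene"); st=ctrl.read_state(); w,x,y,z=st["ee_rot"]; R=Ro.from_quat([x,y,z,w]).as_matrix(); E=st["ee_pos"]
o=proj(p,[[.589,.058,.0795]])[0].astype(int)-[50,45]; im=cv2.resize(p["frame"][o[1]:o[1]+75,o[0]:o[0]+100,::-1],None,fx=8,fy=8,interpolation=cv2.INTER_CUBIC)
for s,e in((-1,.015),(1,0)):
    pts=[E+R@[sx*.0095,s*(st["opening"]/2+e),-.036] for sx in(-1,1)]
    for u in proj(p,pts): cv2.circle(im,tuple(int(v) for v in (u-o+.5)*8),4,(255,255,0),-1)
cv2.imwrite(f"pics/{sys.argv[1]}.png",im)
E
python3 view.py c6
```

```text
t 7.3 pos [0.5856 0.0587 0.0521] q [ 0.29  0.37 -0.56  1.75  0.22  1.08 -2.49] open 0.0653
tool shift mm to T: [  0.4  -0.3 -27.4] turn to yaw: -0.339
F [ 0.41 -0.04 -0.79] F tool [ 0.37 -0.2   0.79] M [0.068 0.006 0.005] M about dial axis -0.028 M+rxF -0.029
```

View pics/c6.png

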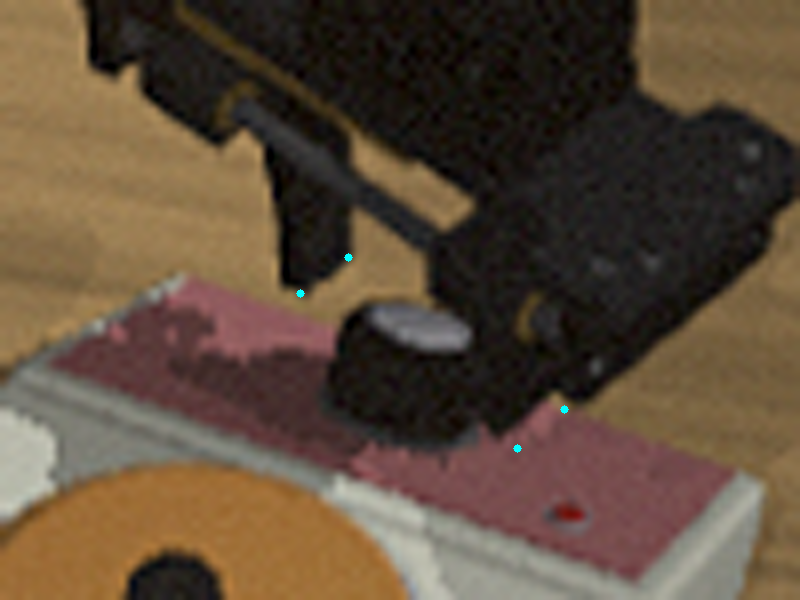

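Seen: the left fingertip matches the 36 mm offset at (300,290) and (348,258), and the fingers straddle the dial at (400,370). I'll go down 8 mm and close gently.

send_rows(increments=[[0.72,0,0,4,0],[0.7,0,0,8,0],[0.6,0,0,8,0],[0.5,0,0,8,0],[0.4,0,0,8,0],[0.4,0,0,8,0],[0.4,0,0,8,0]], squeeze=5)

```text
clock: 8.05
ee_pos: [0.5856, 0.0584, 0.0445]
ee_rot: [0.0, 0.959, -0.284, -0.0]
ft_force: [-1.9, -1.3, 0.4]
opening: 0.0405
```

```bash
sed -i 's/M+np.cross(st\["ee_pos"\]-D,F)/M+np.cross(st["ee_pos"]+[0,0,.036]-D,F)/' go.py; python3 go.py
```

```text
t 8.05 pos [0.5856 0.0584 0.0445] q [ 0.28  0.38 -0.56  1.76  0.23  1.07 -2.5 ] open 0.0405
tool shift mm to T: [  0.2  -0.6 -35. ] turn to yaw: -0.34
F [-1.91 -1.3   0.41] F tool [-0.89  2.13 -0.41] M [-0.07   0.455 -0.094] M about dial axis 0.006 M+rxF 0.009
```

send_rows(increments=[[0.3,0,0,0,0],[0.3,0,0,0,0],[0.3,0,0,0,-0.08],[0.3,0,0,0,-0.16],[0.3,0,0,0,-0.16]], squeeze=25)

```text
clock: 8.55
ee_pos: [0.5853, 0.0583, 0.0445]
ee_rot: [0.0, 0.979, -0.206, -0.0]
ft_force: [-4.8, -2.0, 4.2]
opening: 0.0391
```

```bash
sed -i 's/^print("F",F.*/Mc=M-np.cross([0,0,-.24],F); print("F tool",(R.T@F).round(2),"M",M.round(3),"Mc",Mc.round(3),"dial axis",round(Mc@Z,3))/' go.py; python3 go.py
```

```text
t 8.55 pos [0.5853 0.0583 0.0445] q [ 0.31  0.39 -0.59  1.76  0.24  1.07 -2.35] open 0.0391
tool shift mm to T: [  0.5  -0.6 -35. ] turn to yaw: -0.178
F tool [-3.56  3.77 -4.19] M [-0.75   1.279 -0.155] Mc [-0.266  0.134 -0.155] dial axis 0.011
```

send_rows(increments=[[0.3,0,0,0,-0.08],[0.3,0,0,0,-0.16],[0.3,0,0,0,-0.16]])

```text
clock: 8.85
ee_pos: [0.5857, 0.0582, 0.0443]
ee_rot: [0.0, 0.992, -0.128, -0.0]
ft_force: [-2.1, -2.5, 1.1]
opening: 0.0392
```

```bash
python3 go.py
```

```text
t 8.85 pos [0.5857 0.0582 0.0443] q [ 0.33  0.39 -0.61  1.75  0.26  1.07 -2.2 ] open 0.0392
tool shift mm to T: [  0.2  -0.5 -35.2] turn to yaw: -0.02
F tool [-1.39  2.93 -1.07] M [-0.862  0.599 -0.228] Mc [-0.268  0.099 -0.228] dial axis -0.055
```

send_rows(increments=[[0.3,0,0,0,-0.1],[0.3,0,0,0,-0.2],[0.3,0,0,0,-0.2]])

```text
clock: 9.15
ee_pos: [0.586, 0.0584, 0.0447]
ee_rot: [0.0, 1.0, -0.029, 0.0]
ft_force: [-4.3, -1.6, 4.3]
opening: 0.039
```

```bash
python3 go.py
```

```text
t 9.15 pos [0.586  0.0584 0.0447] q [ 0.36  0.4  -0.65  1.75  0.27  1.08 -2.01] open 0.039
tool shift mm to T: [  0.1  -0.3 -34.8] turn to yaw: 0.179
F tool [-4.22  1.88 -4.32] M [-1.038  0.892 -0.208] Mc [-0.647 -0.146 -0.208] dial axis 0.117
```

send_rows(increments=[[0.3,0,0,0,-0.1],[0.3,0,0,0,-0.18],[0.3,0,0,0,-0.18]])

```text
clock: 9.45
ee_pos: [0.5861, 0.0586, 0.0448]
ee_rot: [-0.0, 0.998, 0.06, 0.0]
ft_force: [-2.9, -2.9, 3.8]
opening: 0.0399
```

```bash
python3 go.py
```

```text
t 9.45 pos [0.5861 0.0586 0.0448] q [ 0.38  0.41 -0.68  1.75  0.29  1.08 -1.85] open 0.0399
tool shift mm to T: [  0.   -0.1 -34.7] turn to yaw: 0.357
F tool [-3.23  2.49 -3.8 ] M [-0.572  0.754 -0.14 ] Mc [ 0.114  0.055 -0.14 ] dial axis -0.17
```

Torque about the vertical stayed at 0.15–0.23 N m with no snap, so the pads slipped. I'll go back, take a little more depth and grip harder.

send_rows(increments=[[0.64,0,0,0,0],[0.64,0,0,0,0],[0.64,0,0,0,0.12],[0.64,0,0,0,0.26],[0.64,0,0,0,0.4],[0.64,0,0,1,0.54],[0.64,0,0,2,0.68],[0.4,0,0,2,0.68],[0.3,0,0,2,0.68],[0.3,0,0,2,0.68]], squeeze=55)

```text
clock: 10.45
ee_pos: [0.5856, 0.0585, 0.0424]
ee_rot: [0.0, 0.962, -0.273, -0.0]
ft_force: [-0.6, 1.8, 3.5]
opening: 0.0393
```

```bash
python3 go.py
```

```text
t 10.45 pos [0.5856 0.0585 0.0424] q [ 0.29  0.39 -0.56  1.76  0.23  1.06 -2.48] open 0.0393
tool shift mm to T: [  0.3  -0.4 -37.1] turn to yaw: -0.317
F tool [-1.44 -1.26 -3.52] M [0.696 0.036 0.137] Mc [ 0.258 -0.098  0.137] dial axis -0.018
```

send_rows(increments=[[0.3,0,0,0,0],[0.3,0,0,0,-0.1],[0.3,0,0,0,-0.2],[0.3,0,0,0,-0.2]])

```text
clock: 10.85
ee_pos: [0.5852, 0.0587, 0.0425]
ee_rot: [0.0, 0.984, -0.176, -0.001]
ft_force: [-6.5, -1.0, 4.3]
opening: 0.0386
```

```bash
python3 go.py
```

```text
t 10.85 pos [0.5852 0.0587 0.0425] q [ 0.31  0.39 -0.6   1.76  0.25  1.07 -2.29] open 0.0386
tool shift mm to T: [  0.8  -0.3 -37. ] turn to yaw: -0.117
F tool [-5.81  3.17 -4.32] M [0.175 1.132 0.168] Mc [ 0.406 -0.438  0.168] dial axis -0.104
```

send_rows(increments=[[0.3,0,0,0,-0.1],[0.3,0,0,0,-0.2],[0.3,0,0,0,-0.2]])

```text
clock: 11.15
ee_pos: [0.5855, 0.0579, 0.0421]
ee_rot: [0.0, 0.997, -0.078, -0.0]
ft_force: [-0.2, -2.0, -2.2]
opening: 0.0386
```

```bash
python3 go.py
```

```text
t 11.15 pos [0.5855 0.0579 0.0421] q [ 0.34  0.4  -0.63  1.76  0.27  1.07 -2.11] open 0.0386
tool shift mm to T: [  0.4  -0.8 -37.4] turn to yaw: 0.08
F tool [0.11 2.04 2.22] M [-1.757  0.215 -0.738] Mc [-1.27   0.165 -0.738] dial axis -0.003
```

send_rows(increments=[[0.3,0,0,0,-0.1],[0.3,0,0,0,-0.2],[0.3,0,0,0,-0.28],[0.3,0,0,0,-0.28]])

```text
clock: 11.55
ee_pos: [0.585, 0.0579, 0.0431]
ee_rot: [0.001, 0.998, 0.061, -0.001]
ft_force: [-8.6, -2.1, 10.5]
opening: 0.0387
```

```bash
python3 go.py
```

```text
t 11.55 pos [0.585  0.0579 0.0431] q [ 0.38  0.41 -0.68  1.75  0.29  1.08 -1.85] open 0.0387
tool shift mm to T: [  1.1  -0.6 -36.4] turn to yaw: 0.358
F tool [ -8.83   1.05 -10.53] M [-1.645  1.94  -0.625] Mc [-1.142 -0.129 -0.625] dial axis -0.001
```

send_rows(increments=[[0.64,0,0,0,0],[0.64,0,0,0,0],[0.64,0,0,0,0.14],[0.64,0,0,0,0.28],[0.64,0,0,0,0.42],[0.64,0,0,0,0.56],[0.64,0,0,0,0.68],[0.64,0,0,0,0.68],[0.3,0,0,0,0.68],[0.3,0,0,0,0.68]])

```text
clock: 12.55
ee_pos: [0.586, 0.0589, 0.0424]
ee_rot: [-0.0, 0.962, -0.273, 0.0]
ft_force: [-0.1, -0.2, -0.4]
opening: 0.0466
```

send_rows(increments=[[0.3,0,0,0,0],[0.3,0,0,0,0]])

```text
clock: 12.75
ee_pos: [0.5857, 0.0584, 0.0424]
ee_rot: [0.0, 0.962, -0.274, -0.0]
ft_force: [-1.0, -1.1, -0.2]
opening: 0.039
```

```bash
python3 go.py
```

```text
t 12.75 pos [0.5857 0.0584 0.0424] q [ 0.29  0.39 -0.56  1.76  0.23  1.06 -2.48] open 0.039
tool shift mm to T: [  0.2  -0.4 -37.1] turn to yaw: -0.319
F tool [-0.23  1.48  0.17] M [-0.044  0.212  0.075] Mc [ 0.229 -0.022  0.075] dial axis -0.049
```

send_rows(increments=[[0.3,0,0,0,-0.09],[0.3,0,0,0,-0.17]])

```text
clock: 12.95
ee_pos: [0.5848, 0.0581, 0.0427]
ee_rot: [0.001, 0.982, -0.191, -0.001]
ft_force: [-4.6, -1.4, 6.7]
opening: 0.0384
```

```bash
python3 go.py
```

```text
t 12.95 pos [0.5848 0.0581 0.0427] q [ 0.31  0.39 -0.59  1.76  0.24  1.07 -2.32] open 0.0384
tool shift mm to T: [  0.9  -0.9 -36.8] turn to yaw: -0.146
F tool [-3.74  3.02 -6.68] M [-1.331  1.666 -0.931] Mc [-0.996  0.566 -0.931] dial axis -0.256
```

send_rows(increments=[[0.3,0,0,0,-0.09],[0.3,0,0,0,-0.17]])

```text
clock: 13.15
ee_pos: [0.5852, 0.0579, 0.0425]
ee_rot: [0.001, 0.994, -0.106, -0.001]
ft_force: [-3.5, -3.2, 3.3]
opening: 0.0389
```

```bash
python3 go.py
```

```text
t 13.15 pos [0.5852 0.0579 0.0425] q [ 0.33  0.4  -0.62  1.76  0.26  1.07 -2.16] open 0.0389
tool shift mm to T: [  0.6  -1.  -37. ] turn to yaw: 0.024
F tool [-2.7   3.88 -3.33] M [-1.999  0.976 -0.777] Mc [-1.227  0.147 -0.777] dial axis -0.059
```

send_rows(increments=[[0.3,0,0,0,-0.09],[0.3,0,0,0,-0.17]])

```text
clock: 13.35
ee_pos: [0.5854, 0.0577, 0.0426]
ee_rot: [0.001, 1.0, -0.022, -0.0]
ft_force: [-3.5, -1.6, 5.5]
opening: 0.0384
```

```bash
python3 go.py
```

```text
t 13.35 pos [0.5854 0.0577 0.0426] q [ 0.36  0.41 -0.65  1.75  0.28  1.08 -2.  ] open 0.0384
tool shift mm to T: [  0.6  -1.  -36.9] turn to yaw: 0.194
F tool [-3.43  1.8  -5.53] M [-1.811  0.805 -0.811] Mc [-1.416 -0.035 -0.811] dial axis -0.018
```

send_rows(increments=[[0.3,0,0,0,-0.09],[0.3,0,0,0,-0.17]])

```text
clock: 13.55
ee_pos: [0.5852, 0.0579, 0.043]
ee_rot: [0.001, 0.998, 0.063, -0.001]
ft_force: [-10.1, -3.7, 14.2]
opening: 0.0387
```

```bash
python3 go.py
```

```text
t 13.55 pos [0.5852 0.0579 0.043 ] q [ 0.38  0.41 -0.68  1.75  0.29  1.08 -1.84] open 0.0387
tool shift mm to T: [  0.9  -0.7 -36.5] turn to yaw: 0.363
F tool [-10.51   2.37 -14.13] M [-2.125  2.112 -0.961] Mc [-1.248 -0.314 -0.961] dial axis -0.262
```

send_rows(increments=[[0.64,0,0,0,0],[0.64,0,0,0,0],[0.64,0,0,0,0.14],[0.64,0,0,0,0.28],[0.64,0,0,0,0.42],[0.64,0,0,0,0.56],[0.64,0,0,0,0.68],[0.64,0,0,0,0.68],[0.3,0,0,0,0.68],[0.3,0,0,0,0.68]], squeeze=45)

```text
clock: 14.55
ee_pos: [0.5859, 0.0587, 0.0424]
ee_rot: [-0.0, 0.962, -0.273, -0.0]
ft_force: [-0.7, -0.5, -0.0]
opening: 0.0466
```

send_rows(increments=[[0.3,0,0,0,0],[0.3,0,0,0,0],[0.3,0,0,0,-0.09],[0.3,0,0,0,-0.17],[0.3,0,0,0,-0.26],[0.3,0,0,0,-0.34]])

```text
clock: 15.15
ee_pos: [0.5853, 0.0581, 0.0425]
ee_rot: [0.0, 0.994, -0.106, -0.001]
ft_force: [7.7, -0.1, -13.9]
opening: 0.0387
```

```bash
python3 go.py
```

```text
t 15.15 pos [0.5853 0.0581 0.0425] q [ 0.33  0.4  -0.62  1.76  0.26  1.07 -2.16] open 0.0387
tool shift mm to T: [  0.6  -0.8 -37. ] turn to yaw: 0.024
F tool [ 7.59 -1.54 13.91] M [-0.812 -1.275 -0.554] Mc [-0.786  0.578 -0.554] dial axis -0.029
```

send_rows(increments=[[0.3,0,0,0,-0.09],[0.3,0,0,0,-0.17],[0.3,0,0,0,-0.26],[0.3,0,0,0,-0.34]])

```text
clock: 15.55
ee_pos: [0.5854, 0.0578, 0.0428]
ee_rot: [0.001, 0.998, 0.063, -0.001]
ft_force: [-5.4, -1.8, 6.3]
opening: 0.0392
```

```bash
python3 go.py
```

```text
t 15.55 pos [0.5854 0.0578 0.0428] q [ 0.38  0.41 -0.68  1.75  0.29  1.08 -1.84] open 0.0392
tool shift mm to T: [  0.8  -0.8 -36.7] turn to yaw: 0.364
F tool [-5.56  1.08 -6.28] M [-1.726  0.873 -1.124] Mc [-1.301 -0.416 -1.124] dial axis -0.39
```

send_rows(increments=[[0.64,0,0,0,0],[0.64,0,0,0,0],[0.64,0,0,0,0.14],[0.64,0,0,0,0.28],[0.64,0,0,0,0.42],[0.64,0,0,0,0.56],[0.64,0,0,0,0.68],[0.64,0,0,0,0.68],[0.3,0,0,0,0.68],[0.3,0,0,0,0.68]])

```text
clock: 16.55
ee_pos: [0.5858, 0.0588, 0.0424]
ee_rot: [-0.0, 0.962, -0.273, -0.0]
ft_force: [1.2, -0.1, 0.2]
opening: 0.0463
```

send_rows(increments=[[0.3,0,0,0,0],[0.3,0,0,0,0],[0.3,0,0,0,-0.09],[0.3,0,0,0,-0.17],[0.3,0,0,0,-0.26],[0.3,0,0,0,-0.34]])

```text
clock: 17.15
ee_pos: [0.5855, 0.058, 0.0423]
ee_rot: [0.0, 0.994, -0.106, -0.0]
ft_force: [-1.0, -0.6, 0.2]
opening: 0.0389
```

```bash
python3 go.py
```

```text
t 17.15 pos [0.5855 0.058  0.0423] q [ 0.33  0.4  -0.62  1.76  0.26  1.07 -2.16] open 0.0389
tool shift mm to T: [  0.4  -0.7 -37.2] turn to yaw: 0.024
F tool [-0.9   0.76 -0.18] M [-0.876  0.408 -0.565] Mc [-0.743  0.159 -0.565] dial axis -0.11
```

send_rows(increments=[[0.3,0,0,0,-0.09],[0.3,0,0,0,-0.17],[0.3,0,0,0,-0.26],[0.3,0,0,0,-0.34]])

```text
clock: 17.55
ee_pos: [0.5853, 0.0579, 0.043]
ee_rot: [0.001, 0.998, 0.063, -0.001]
ft_force: [-9.9, -3.4, 15.6]
opening: 0.0394
```

```bash
python3 go.py
```

```text
t 17.55 pos [0.5853 0.0579 0.043 ] q [ 0.38  0.41 -0.68  1.75  0.29  1.08 -1.84] open 0.0394
tool shift mm to T: [  0.8  -0.6 -36.5] turn to yaw: 0.364
F tool [-10.32   2.15 -15.61] M [-2.046  2.039 -0.808] Mc [-1.225 -0.348 -0.808] dial axis -0.145
```

send_rows(increments=[[0.64,0,0,0,0],[0.64,0,0,0,0],[0.64,0,0,0,0.14],[0.64,0,0,0,0.28],[0.64,0,0,0,0.42],[0.64,0,0,0,0.56],[0.64,0,0,0,0.68],[0.64,0,0,0,0.68],[0.3,0,0,0,0.68],[0.3,0,0,0,0.68]])

```text
clock: 18.55
ee_pos: [0.5858, 0.0588, 0.0424]
ee_rot: [-0.0, 0.962, -0.273, -0.0]
ft_force: [-1.0, 0.0, 0.4]
opening: 0.0465
```

send_rows(increments=[[0.3,0,0,0,0],[0.3,0,0,0,0],[0.3,0,0,0,-0.09],[0.3,0,0,0,-0.17]])

```text
clock: 18.95
ee_pos: [0.5848, 0.0583, 0.0428]
ee_rot: [0.001, 0.982, -0.19, -0.001]
ft_force: [-7.9, -1.5, 10.8]
opening: 0.0388
```

```bash
python3 go.py|tail -1
```

```text
F tool [ -6.79   4.39 -10.8 ] M [-1.108  2.102 -0.681] Mc [-0.741  0.203 -0.681] dial axis -0.205
```

send_rows(increments=[[0.3,0,0,0,-0.09],[0.3,0,0,0,-0.17]])

```text
clock: 19.15
ee_pos: [0.5855, 0.0581, 0.0423]
ee_rot: [0.0, 0.994, -0.106, -0.0]
ft_force: [-2.0, -0.3, 1.3]
opening: 0.0387
```

```bash
python3 go.py|tail -1
```

```text
F tool [-1.84  0.73 -1.27] M [-0.689  0.368 -0.463] Mc [-0.611 -0.101 -0.463] dial axis -0.116
```

send_rows(increments=[[0.3,0,0,0,-0.09],[0.3,0,0,0,-0.17],[0.3,0,0,0,-0.26],[0.3,0,0,0,-0.34]])

```text
clock: 19.55
ee_pos: [0.5853, 0.0579, 0.0429]
ee_rot: [0.001, 0.998, 0.063, -0.001]
ft_force: [-12.5, -3.4, 19.0]
opening: 0.0391
```

```bash
python3 go.py
```

```text
t 19.55 pos [0.5853 0.0579 0.0429] q [ 0.38  0.41 -0.68  1.75  0.29  1.08 -1.84] open 0.0391
tool shift mm to T: [  0.8  -0.6 -36.6] turn to yaw: 0.364
F tool [-12.89   1.85 -18.96] M [-2.02   2.823 -0.951] Mc [-1.194 -0.183 -0.951] dial axis -0.265
```

send_rows(increments=[[0.64,0,0,0,0],[0.64,0,0,0,0],[0.64,0,0,0,0.14],[0.64,0,0,0,0.28],[0.64,0,0,0,0.42],[0.64,0,0,0,0.56],[0.64,0,0,0,0.68],[0.64,0,0,0,0.68],[0.3,0,0,0,0.68],[0.3,0,0,0,0.68]])

```text
clock: 20.55
ee_pos: [0.5858, 0.0588, 0.0424]
ee_rot: [-0.0, 0.962, -0.273, -0.0]
ft_force: [0.1, -1.2, 0.3]
opening: 0.0466
```

send_rows(increments=[[0.3,0,0,0,0],[0.3,0,0,0,0],[0.3,0,0,0,-0.09],[0.3,0,0,0,-0.17]])

```text
clock: 20.95
ee_pos: [0.5852, 0.0584, 0.0425]
ee_rot: [0.0, 0.982, -0.191, -0.001]
ft_force: [-3.7, -1.0, 1.4]
opening: 0.0388
```

```bash
python3 go.py|tail -1
```

```text
F tool [-3.07  2.3  -1.42] M [-0.056 -0.1   -1.035] Mc [ 0.18  -0.99  -1.035] dial axis -1.1
```

send_rows(increments=[[0.3,0,0,0,-0.09],[0.3,0,0,0,-0.17]])

```text
clock: 21.15
ee_pos: [0.5863, 0.0581, 0.0424]
ee_rot: [-0.0, 0.994, -0.107, 0.0]
ft_force: [-3.9, 0.2, 2.8]
opening: 0.0387
```

```bash
python3 go.py|tail -1
```

```text
F tool [-3.83  0.58 -2.82] M [-0.675  0.794 -0.889] Mc [-0.733 -0.135 -0.889] dial axis -0.429
```

send_rows(increments=[[0.3,0,0,0,-0.09],[0.3,0,0,0,-0.17],[0.3,0,0,0,-0.26],[0.3,0,0,0,-0.34]])

```text
clock: 21.55
ee_pos: [0.5851, 0.0582, 0.0424]
ee_rot: [0.0, 0.998, 0.063, -0.001]
ft_force: [-1.6, -1.1, -0.3]
opening: 0.0393
```

```bash
python3 go.py
```

```text
t 21.55 pos [0.5851 0.0582 0.0424] q [ 0.38  0.41 -0.68  1.75  0.29  1.08 -1.84] open 0.0393
tool shift mm to T: [  0.9  -0.4 -37.1] turn to yaw: 0.364
F tool [-1.74  0.93  0.35] M [-0.97   0.276 -0.214] Mc [-0.697 -0.109 -0.214] dial axis 0.141
```

send_rows(increments=[[0.64,0,0,0,0],[0.64,0,0,0,0],[0.64,0,0,0,0.14],[0.64,0,0,0,0.28],[0.64,0,0,0,0.42],[0.64,0,0,0,0.56],[0.64,0,0,0,0.68],[0.64,0,0,0,0.68],[0.3,0,0,0,0.68],[0.3,0,0,0,0.68]])

```text
clock: 22.55
ee_pos: [0.5859, 0.0588, 0.0425]
ee_rot: [-0.0, 0.962, -0.273, 0.0]
ft_force: [0.4, 1.0, -1.2]
opening: 0.0466
```

send_rows(increments=[[0.3,0,0,0,0],[0.3,0,0,0,0],[0.3,0,0,0,-0.08],[0.3,0,0,0,-0.08]])

```text
clock: 22.95
ee_pos: [0.5851, 0.0585, 0.0426]
ee_rot: [0.0, 0.972, -0.235, -0.001]
ft_force: [-4.9, -0.2, 4.0]
opening: 0.0389
```

```bash
python3 go.py|tail -1
```

```text
F tool [-4.29  2.42 -3.96] M [-0.102  1.054 -0.54 ] Mc [-0.056 -0.126 -0.54 ] dial axis -0.455
```

send_rows(increments=[[0.3,0,0,0,-0.1],[0.3,0,0,0,-0.1]])

```text
clock: 23.15
ee_pos: [0.5861, 0.0583, 0.0426]
ee_rot: [0.0, 0.983, -0.186, 0.0]
ft_force: [-0.9, -2.0, 1.5]
opening: 0.0394
```

```bash
python3 go.py|tail -1
```

```text
F tool [-0.07  2.19 -1.48] M [-0.204  0.079 -0.059] Mc [ 0.279 -0.128 -0.059] dial axis -0.202
```

send_rows(increments=[[0.3,0,0,0,-0.12],[0.3,0,0,0,-0.12]])

```text
clock: 23.35
ee_pos: [0.5857, 0.0584, 0.0425]
ee_rot: [0.0, 0.992, -0.128, -0.0]
ft_force: [-2.0, -2.0, 1.7]
opening: 0.0386
```

```bash
python3 go.py|tail -1
```

```text
F tool [-1.46  2.42 -1.72] M [-0.338  0.616 -0.218] Mc [ 0.134  0.129 -0.218] dial axis -0.239
```

send_rows(increments=[[0.3,0,0,0,-0.12],[0.3,0,0,0,-0.12]])

```text
clock: 23.55
ee_pos: [0.5853, 0.0583, 0.0423]
ee_rot: [0.0, 0.998, -0.069, -0.001]
ft_force: [-3.8, -1.5, 2.8]
opening: 0.0393
```

```bash
python3 go.py|tail -1
```

```text
F tool [-3.57  2.04 -2.82] M [-0.622  0.879 -0.426] Mc [-0.257 -0.037 -0.426] dial axis -0.248
```

send_rows(increments=[[0.3,0,0,0,-0.13],[0.3,0,0,0,-0.26],[0.3,0,0,0,-0.26]])

```text
clock: 23.85
ee_pos: [0.5849, 0.058, 0.0422]
ee_rot: [0.0, 0.998, 0.061, -0.001]
ft_force: [-4.8, -2.2, 4.1]
opening: 0.0394
```

```bash
python3 go.py
```

```text
t 23.85 pos [0.5849 0.058  0.0422] q [ 0.37  0.41 -0.67  1.75  0.29  1.08 -1.85] open 0.0394
tool shift mm to T: [  1.2  -0.5 -37.3] turn to yaw: 0.358
F tool [-5.02  1.56 -4.04] M [-0.988  1.148 -0.65 ] Mc [-0.471 -0.001 -0.65 ] dial axis -0.334
```

send_rows(increments=[[0.64,0,0,0,0],[0.64,0,0,0,0],[0.64,0,0,0,0.14],[0.64,0,0,0,0.28],[0.64,0,0,0,0.36],[0.4,0,0,0,0.36],[0.3,0,0,0,0.36],[0.3,0,0,0,0.36],[0.3,0,0,0,0.36]], squeeze=60)

```text
clock: 24.75
ee_pos: [0.5859, 0.0584, 0.0425]
ee_rot: [0.0, 0.993, -0.118, -0.0]
ft_force: [-2.4, -0.8, 1.3]
opening: 0.0384
```

```bash
python3 go.py
```

```text
t 24.75 pos [0.5859 0.0584 0.0425] q [ 0.32  0.4  -0.61  1.76  0.25  1.07 -2.18] open 0.0384
tool shift mm to T: [  0.1  -0.3 -37. ] turn to yaw: 0.001
F tool [-2.11  1.28 -1.29] M [-0.198  0.218  0.041] Mc [-0.017 -0.346  0.041] dial axis 0.004
```

send_rows(increments=[[0.3,0,0,0,-0.06],[0.3,0,0,0,-0.06]])

```text
clock: 24.95
ee_pos: [0.5858, 0.0581, 0.0425]
ee_rot: [0.0, 0.996, -0.088, -0.0]
ft_force: [-1.0, -0.8, 2.1]
opening: 0.0387
```

```bash
python3 go.py|tail -1
```

```text
F tool [-0.83  0.93 -2.1 ] M [-0.878  0.389 -0.567] Mc [-0.693  0.154 -0.567] dial axis -0.137
```

send_rows(increments=[[0.3,0,0,0,-0.05],[0.3,0,0,0,-0.05]])

```text
clock: 25.15
ee_pos: [0.586, 0.0584, 0.0425]
ee_rot: [-0.0, 0.998, -0.063, 0.0]
ft_force: [-0.0, -1.7, 1.6]
opening: 0.0383
```

```bash
python3 go.py|tail -1
```

```text
F tool [ 0.19  1.7  -1.63] M [-0.466  0.139 -0.056] Mc [-0.054  0.133 -0.056] dial axis -0.007
```

send_rows(increments=[[0.3,0,0,0,-0.05],[0.3,0,0,0,-0.05]])

```text
clock: 25.35
ee_pos: [0.586, 0.0582, 0.0425]
ee_rot: [0.0, 0.999, -0.039, 0.0]
ft_force: [2.9, -1.9, -0.7]
opening: 0.0384
```

```bash
python3 go.py|tail -1
```

```text
F tool [3.08 1.68 0.67] M [-0.984 -0.534 -0.583] Mc [-0.526  0.171 -0.583] dial axis -0.23
```

```bash
cat > meas.py <<'E'
from h import *
from scipy.spatial.transform import Rotation as Ro
yaw=-.237; xw=np.array([np.cos(yaw),np.sin(yaw),0]); u=np.array([0,0,1.]); Z=.866*u-.5*xw; X=.866*xw+.5*u
def meas(n=5):
    A=[]
    for i in range(n):
        if i: snapshot("top")
        s=ctrl.read_state(); A.append(np.r_[s["ft_force"],s["torque"],s["joint_efforts"][6]])
    a=np.mean(A,0); F,M=a[:3],a[3:6]; Mc=M-np.cross([0,0,-.24],F)
    w,x,y,z=s["ee_rot"]; R=Ro.from_quat([x,y,z,w]).as_matrix()
    print("t",round(s["clock"],2),"jaw",round(yaw-np.arctan2(R[1,0],R[0,0]),3)," tau %.3f scrub %.3f Mz %.3f j7 %.3f"%(Mc@Z,Mc@X,M[2],a[6]),"F",F.round(1),"open",round(s["opening"]*1e3,2))
meas()
E
python3 meas.py
```

```text
t 25.55 jaw -0.158  tau -0.318 scrub -0.791 Mz -0.671 j7 0.926 F [ 0.4 -2.5  0.8] open 38.88
```

send_rows(increments=[[0.3,0,0,0,-0.06],[0.3,0,0,0,-0.06]])

```text
clock: 25.75
ee_pos: [0.5847, 0.0582, 0.0425]
ee_rot: [0.0, 1.0, -0.008, -0.001]
ft_force: [-4.8, -2.0, 6.5]
opening: 0.0385
```

```bash
python3 meas.py
```

```text
t 25.95 jaw -0.219  tau -0.341 scrub -0.745 Mz -0.668 j7 0.907 F [-5.4 -3.4  6.1] open 38.45
```

send_rows(increments=[[0.3,0,0,0,-0.06],[0.3,0,0,0,-0.06]])

```text
clock: 26.15
ee_pos: [0.5852, 0.0584, 0.0424]
ee_rot: [0.0, 1.0, 0.022, -0.001]
ft_force: [-6.2, -4.6, 6.4]
opening: 0.0389
```

```bash
python3 meas.py
```

```text
t 26.35 jaw -0.279  tau -0.102 scrub -0.170 Mz -0.174 j7 0.434 F [-4.5 -3.8  4.8] open 38.85
```

send_rows(increments=[[0.3,0,0,0,-0.06],[0.3,0,0,0,-0.06]])

```text
clock: 26.55
ee_pos: [0.5852, 0.058, 0.0424]
ee_rot: [0.0, 0.999, 0.051, -0.001]
ft_force: [-5.6, -3.0, 5.7]
opening: 0.0386
```

```bash
python3 meas.py
```

```text
t 26.75 jaw -0.337  tau -0.600 scrub -1.014 Mz -1.027 j7 1.264 F [-5.2 -3.4  5.2] open 39.1
```

send_rows(increments=[[0.64,0,0,0,0],[0.64,0,0,0,0],[0.64,0,0,0,0.01],[0.64,0,0,0,0.01],[0.3,0,0,0,0.01],[0.3,0,0,0,0.01],[0.3,0,0,0,0.01],[0.3,0,0,0,0.01]])

```text
clock: 27.55
ee_pos: [0.5859, 0.0583, 0.0424]
ee_rot: [0.0, 0.999, 0.047, 0.0]
ft_force: [-1.4, -0.7, -0.7]
opening: 0.0391
```

```bash
python3 meas.py
```

```text
t 27.75 jaw -0.33  tau 0.045 scrub -0.077 Mz 0.000 j7 0.001 F [-0.6 -1.  -0.1] open 38.76
```

send_rows(increments=[[0.3,0,0,0,0.12],[0.3,0,0,0,0.12]])

```text
clock: 27.95
ee_pos: [0.5851, 0.0586, 0.0429]
ee_rot: [0.0, 1.0, -0.015, -0.001]
ft_force: [-4.9, -2.2, 7.1]
opening: 0.0385
```

```bash
python3 meas.py
```

```text
t 28.15 jaw -0.212  tau 0.281 scrub 0.363 Mz 0.425 j7 -0.893 F [-6.2 -1.7  7.7] open 38.59
```

send_rows(increments=[[0.3,0,0,0,0.12],[0.3,0,0,0,0.12]])

```text
clock: 28.35
ee_pos: [0.5853, 0.0582, 0.0426]
ee_rot: [0.001, 0.997, -0.074, -0.0]
ft_force: [-4.0, -2.0, 4.3]
opening: 0.0389
```

```bash
python3 meas.py
```

```text
t 28.55 jaw -0.093  tau 0.172 scrub -0.801 Mz -0.251 j7 -0.334 F [-4.5 -2.5  5.4] open 38.52
```

send_rows(increments=[[0.3,0,0,0,0.14],[0.3,0,0,0,0.14]])

```text
clock: 28.75
ee_pos: [0.5855, 0.0589, 0.0425]
ee_rot: [-0.0, 0.99, -0.143, -0.0]
ft_force: [-4.8, -2.6, 4.2]
opening: 0.0383
```

```bash
python3 meas.py
```

```text
t 28.95 jaw 0.045  tau 0.015 scrub 1.044 Mz 0.535 j7 -1.174 F [-4.8 -3.   5.1] open 38.15
```

send_rows(increments=[[0.3,0,0,0,0.14],[0.3,0,0,0,0.14]])

```text
clock: 29.15
ee_pos: [0.5855, 0.0588, 0.0427]
ee_rot: [-0.0, 0.977, -0.212, -0.0]
ft_force: [-5.9, -3.2, 6.1]
opening: 0.0384
```

```bash
python3 meas.py
```

```text
t 29.35 jaw 0.185  tau -0.256 scrub 0.935 Mz 0.246 j7 -0.860 F [-6.  -3.3  6.6] open 38.38
```

send_rows(increments=[[0.3,0,0,0,0.13],[0.3,0,0,0,0.13]])

```text
clock: 29.55
ee_pos: [0.5854, 0.0587, 0.0429]
ee_rot: [0.0, 0.962, -0.275, -0.0]
ft_force: [-6.9, -3.4, 10.1]
opening: 0.0387
```

```bash
python3 meas.py
```

```text
t 29.75 jaw 0.315  tau -0.275 scrub 0.344 Mz -0.066 j7 -0.460 F [-6.6 -3.   9.3] open 38.45
```

The clockwise profile is clean: +0.28, +0.17, 0, −0.26 N m over one stroke, which is one detent crossed. The anticlockwise run before it never turned positive, so that was the stop. Click 1 is done and I'll repeat.

send_rows(increments=[[0.64,0,0,0,0],[0.64,0,0,0,0],[0.64,0,0,0,-0.14],[0.64,0,0,0,-0.28],[0.64,0,0,0,-0.42],[0.64,0,0,0,-0.56],[0.64,0,0,0,-0.65],[0.64,0,0,0,-0.65],[0.3,0,0,0,-0.65],[0.3,0,0,0,-0.65]])

```text
clock: 30.75
ee_pos: [0.586, 0.0588, 0.0424]
ee_rot: [-0.0, 0.999, 0.046, 0.0]
ft_force: [0.5, -0.7, -0.9]
opening: 0.0465
```

send_rows(increments=[[0.3,0,0,0,0],[0.3,0,0,0,0],[0.3,0,0,0,0.09],[0.3,0,0,0,0.18],[0.3,0,0,0,0.18]])

```text
clock: 31.25
ee_pos: [0.5855, 0.0589, 0.043]
ee_rot: [0.0, 0.999, -0.044, -0.0]
ft_force: [-4.1, -0.4, 5.9]
opening: 0.0384
```

```bash
python3 meas.py
```

```text
t 31.45 jaw -0.151  tau 0.111 scrub 1.279 Mz 0.735 j7 -1.125 F [-4.5 -1.8  6. ] open 38.82
```

send_rows(increments=[[0.3,0,0,0,0.12],[0.3,0,0,0,0.2],[0.3,0,0,0,0.2]])

```text
clock: 31.75
ee_pos: [0.5857, 0.059, 0.0429]
ee_rot: [-0.0, 0.99, -0.143, 0.0]
ft_force: [-3.7, -1.3, 5.4]
opening: 0.0383
```

```bash
python3 meas.py
```

```text
t 31.95 jaw 0.046  tau -0.199 scrub 1.651 Mz 0.653 j7 -1.098 F [-4.  -1.8  6.5] open 38.33
```

send_rows(increments=[[0.3,0,0,0,0.12],[0.3,0,0,0,0.27],[0.3,0,0,0,0.27]])

```text
clock: 32.25
ee_pos: [0.5855, 0.0588, 0.0432]
ee_rot: [0.0, 0.961, -0.276, -0.0]
ft_force: [-7.3, -1.6, 10.1]
opening: 0.0388
```

```bash
python3 meas.py
```

```text
t 32.45 jaw 0.317  tau -0.166 scrub 0.827 Mz 0.270 j7 -0.960 F [-6.8 -2.1  9.9] open 38.8
```

send_rows(increments=[[0.64,0,0,0,0],[0.64,0,0,0,0],[0.64,0,0,0,-0.14],[0.64,0,0,0,-0.28],[0.64,0,0,0,-0.42],[0.64,0,0,0,-0.56],[0.64,0,0,0,-0.65],[0.64,0,0,0,-0.65],[0.3,0,0,0,-0.65],[0.3,0,0,0,-0.65]])

```text
clock: 33.45
ee_pos: [0.5859, 0.0587, 0.0424]
ee_rot: [-0.0, 0.999, 0.046, 0.0]
ft_force: [0.5, 0.3, 0.4]
opening: 0.0465
```

send_rows(increments=[[0.3,0,0,0,0],[0.3,0,0,0,0],[0.3,0,0,0,0.09],[0.3,0,0,0,0.18],[0.3,0,0,0,0.18]])

```text
clock: 33.95
ee_pos: [0.5851, 0.059, 0.0429]
ee_rot: [0.0, 0.999, -0.044, -0.001]
ft_force: [-6.3, -2.8, 5.9]
opening: 0.0382
```

```bash
python3 meas.py
```

```text
t 34.15 jaw -0.152  tau 0.225 scrub 1.285 Mz 0.837 j7 -1.270 F [-5.7 -2.2  6.7] open 38.05
```

send_rows(increments=[[0.3,0,0,0,0.12],[0.3,0,0,0,0.2],[0.3,0,0,0,0.2]])

```text
clock: 34.45
ee_pos: [0.5856, 0.059, 0.0427]
ee_rot: [0.0, 0.99, -0.143, -0.0]
ft_force: [-4.0, -1.7, 4.9]
opening: 0.0385
```

```bash
python3 meas.py
```

```text
t 34.65 jaw 0.046  tau 0.024 scrub 1.408 Mz 0.725 j7 -1.229 F [-4.6 -1.7  5.4] open 38.72
```

send_rows(increments=[[0.3,0,0,0,0.12],[0.3,0,0,0,0.27],[0.3,0,0,0,0.27]])

```text
clock: 34.95
ee_pos: [0.5855, 0.0588, 0.0431]
ee_rot: [0.0, 0.961, -0.276, -0.0]
ft_force: [-7.6, -1.5, 11.0]
opening: 0.0387
```

```bash
python3 meas.py
```

```text
t 35.15 jaw 0.317  tau -0.107 scrub 0.707 Mz 0.261 j7 -0.926 F [-7.3 -1.2 10.2] open 38.46
```

Click 3: +0.23, +0.02, −0.11. Next is click 4.

send_rows(increments=[[0.64,0,0,0,0],[0.64,0,0,0,0],[0.64,0,0,0,-0.14],[0.64,0,0,0,-0.28],[0.64,0,0,0,-0.42],[0.64,0,0,0,-0.56],[0.64,0,0,0,-0.65],[0.64,0,0,0,-0.65],[0.3,0,0,0,-0.65],[0.3,0,0,0,-0.65]])

```text
clock: 36.15
ee_pos: [0.5859, 0.0586, 0.0424]
ee_rot: [-0.0, 0.999, 0.046, 0.0]
ft_force: [0.5, -0.3, -0.1]
opening: 0.0465
```

send_rows(increments=[[0.3,0,0,0,0],[0.3,0,0,0,0],[0.3,0,0,0,0.09],[0.3,0,0,0,0.18],[0.3,0,0,0,0.18]])

```text
clock: 36.65
ee_pos: [0.5852, 0.0589, 0.0428]
ee_rot: [0.0, 0.999, -0.044, -0.001]
ft_force: [-5.5, -2.2, 5.4]
opening: 0.0384
```

```bash
python3 meas.py
```

```text
t 36.85 jaw -0.151  tau 0.027 scrub 1.121 Mz 0.583 j7 -1.004 F [-5.  -1.9  6.1] open 38.45
```

send_rows(increments=[[0.3,0,0,0,0.12],[0.3,0,0,0,0.24],[0.3,0,0,0,0.24]])

```text
clock: 37.15
ee_pos: [0.586, 0.0587, 0.0423]
ee_rot: [-0.0, 0.987, -0.163, 0.0]
ft_force: [3.2, 1.0, -5.3]
opening: 0.0387
```

```bash
python3 meas.py
```

```text
t 37.35 jaw 0.087  tau -0.102 scrub 0.942 Mz 0.382 j7 -1.053 F [ 2.1 -0.5 -4.6] open 38.85
```

send_rows(increments=[[0.3,0,0,0,0.12],[0.3,0,0,0,0.23],[0.3,0,0,0,0.23]])

```text
clock: 37.65
ee_pos: [0.5855, 0.0589, 0.043]
ee_rot: [0.0, 0.962, -0.275, -0.0]
ft_force: [-4.2, -1.6, 5.7]
opening: 0.0388
```

```bash
python3 meas.py
```

```text
t 37.85 jaw 0.314  tau -0.218 scrub 0.927 Mz 0.275 j7 -0.895 F [-5.1 -1.9  6.6] open 39.01
```

send_rows(increments=[[0.64,0,0,0,0],[0.64,0,0,0,0],[0.64,0,0,0,-0.14],[0.64,0,0,0,-0.28],[0.64,0,0,0,-0.42],[0.64,0,0,0,-0.56],[0.64,0,0,0,-0.65],[0.64,0,0,0,-0.65],[0.3,0,0,0,-0.65],[0.3,0,0,0,-0.65]])

```text
clock: 38.85
ee_pos: [0.5859, 0.0587, 0.0425]
ee_rot: [-0.0, 0.999, 0.046, 0.0]
ft_force: [-0.7, -0.3, 0.2]
opening: 0.0461
```

send_rows(increments=[[0.3,0,0,0,0],[0.3,0,0,0,0],[0.3,0,0,0,0.07],[0.3,0,0,0,0.13],[0.3,0,0,0,0.13]])

```text
clock: 39.35
ee_pos: [0.5851, 0.0587, 0.0429]
ee_rot: [0.0, 1.0, -0.019, -0.001]
ft_force: [-5.0, -1.7, 6.9]
opening: 0.0387
```

```bash
python3 meas.py
```

```text
t 39.55 jaw -0.201  tau 0.282 scrub 0.544 Mz 0.516 j7 -0.815 F [-4.9 -1.6  6.3] open 38.43
```

send_rows(increments=[[0.3,0,0,0,0.12],[0.3,0,0,0,0.24],[0.3,0,0,0,0.24]])

```text
clock: 39.85
ee_pos: [0.5855, 0.059, 0.0428]
ee_rot: [0.0, 0.99, -0.138, -0.0]
ft_force: [-4.5, -1.7, 5.4]
opening: 0.0386
```

```bash
python3 meas.py
```

```text
t 40.05 jaw 0.035  tau -0.073 scrub 1.197 Mz 0.535 j7 -1.328 F [-5.3 -2.   6.3] open 38.5
```

send_rows(increments=[[0.3,0,0,0,0.14],[0.3,0,0,0,0.28],[0.3,0,0,0,0.28]])

```text
clock: 40.35
ee_pos: [0.5855, 0.0587, 0.0431]
ee_rot: [0.0, 0.961, -0.275, -0.0]
ft_force: [-6.9, -1.4, 8.9]
opening: 0.0388
```

```bash
python3 meas.py
```

```text
t 40.55 jaw 0.315  tau -0.278 scrub 0.717 Mz 0.118 j7 -0.742 F [-6.1 -1.7  8.7] open 38.85
```

Five crossings felt. Release and rise clear.

send_rows(increments=[[0.5,0,0,0,0],[0.66,0,0,0,0],[0.66,0,0,0,0],[0.66,0,0,-10,0],[0.66,0,0,-30,0],[0.66,0,0,-60,0],[0.66,0,0,-95,0],[0.66,0,0,-130,0],[0.66,0,0,-150,0],[0.66,0,0,-150,0]])

```text
clock: 41.55
ee_pos: [0.5877, 0.0593, 0.1967]
ee_rot: [-0.001, 0.962, -0.274, 0.003]
ft_force: [0.4, 0.4, -0.1]
opening: 0.0574
```

send_rows(increments=[[0.66,-20,0,-20,0],[0.66,-50,20,-40,0],[0.66,-80,50,-40,0],[0.66,-100,90,-40,0],[0.66,-110,130,-40,0],[0.66,-110,170,-40,0],[0.66,-110,200,-40,0],[0.66,-110,200,-40,0],[0.66,-110,200,-40,0]])

```text
clock: 42.45
ee_pos: [0.3866, -0.0532, 0.2323]
ee_rot: [-0.0, 0.961, -0.275, 0.0]
ft_force: [0.5, 0.5, 0.9]
opening: 0.0574
```

```bash
python3 go.py
python3 - <<'E'
from h import *
p=snapshot("scene"); save(p,"end")
for n in("deodorant","polish","wax_jar"): print(n,[x["pixel"] for x in tip_of(p,n)[:1]])
E
```

```text
t 42.45 pos [ 0.3866 -0.0532  0.2323] q [ 0.51 -0.22 -0.4   1.94 -0.09  1.4  -2.  ] open 0.0574
tool shift mm to T: [ 110.1 -200.4  152.8] turn to yaw: -0.32
F tool [ 0.22 -0.67 -0.89] M [ 0.107 -0.032 -0.008] Mc [-0.002  0.098 -0.008] dial axis 0.006
deodorant [[301.3, 272.6]]
polish [[366.9, 387.7]]
wax_jar [[285.8, 456.9]]
```

View pics/end.png

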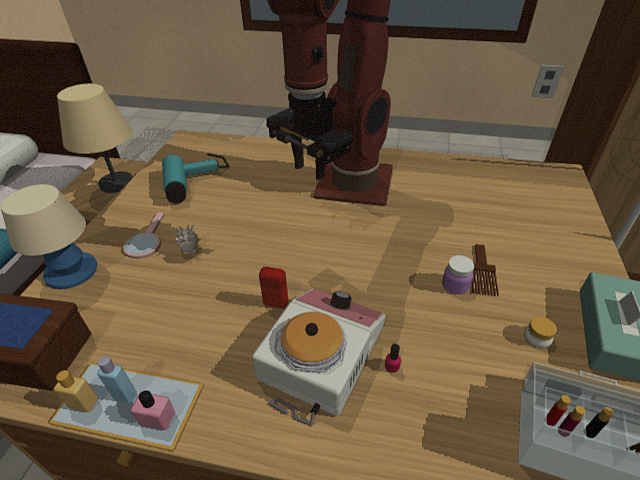

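The end picture shows everything standing where it was: deodorant (273,287), polish (393,358), wax jar (458,275). The arm is clear of the warmer at about (310,140). I'm handing in.

```bash
python3 -c "
from cell import ctrl
print(ctrl.finish_job())"
```

```text
the job is handed in; nothing more can be done
None
```

I turned the dial anticlockwise until it stopped, then clockwise one click per stroke for five strokes, let go, moved the arm clear and handed the job in at about 42.5 s. I judged the dial's position by feel only, since it has no mark to check by eye.

**What the checks showed**
- **Off stop:** after six anticlockwise strokes, the resistance about the dial's axis rose well past the 0.2 N m of a click, with peaks of −1.1, −0.46 and −0.6 N m. The readings were noisy and jerky, and one was +0.14. I took it as the stop because the averaged readings in the last run never turned positive.
- **Five clicks:** each of the five clockwise strokes went from resisting to pulling ahead, as a crossed click should. The fourth stroke showed only a weak rise (+0.03 N m) but ended like the others.
- **Other things:** in the last picture everything stands where it was. The arm is clear and its force reading is near zero.

**What disagreed**
- **Tool height:** the real fingertips sit about 36 mm higher than the reported tool position. I noticed this in the pictures, confirmed it when the gripper closed on nothing, and corrected for it.
- **First stroke:** the 25 N grip on the first anticlockwise stroke probably slipped, so I used 45 to 60 N after that.

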